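# Find where the splash guard binds and park it clear

### The arm

A 6-joint arm with a two-finger parallel gripper is mounted at the origin on the work surface. World frame = base frame: x ahead of the robot, y to its left, z up, the work surface at z = 0. Lengths are in m, angles in degrees, forces in N, time in s.
With the tool pointing down it reaches from about 0.3 to 0.75 m from the base axis. Payload 8.5 kg.
Tool frame: the origin (TCP) lies at the very end of the fingers, on their centre line; the grasp point (between the pads) lies 19 mm behind it; z points along the fingers, y is the direction in which the jaws open and shut (so a half turn about z gives the same grasp; the last joint's range is limited). The gripper opens to 85 mm and grips with 20 to 120 N. Pads are 22 mm wide; open, the fingers measure 114 mm over their backs; the gripper's body (76 mm by 85 mm) begins 54 mm behind the grasp point. The pads swing forward as they close: fully open they stand 13 mm farther back than shut.
Start: joints at [-86.018, 21.807, 74.336, -0, 83.858, -12.336], TCP at [0.155, -0.528, 0.231] pointing down, gripper open.
Joint ranges: [-178.18, 178.18], [-50.72, 133.34], [12.68, 142.11], [-81.47, 261.47], [9.98, 163.14], [-165.26, 165.26]. Speed limits (degrees/s): [136.94, 136.94, 180, 180, 180, 180].

### API

Orientations are given as a 3x3 rotation matrix whose columns are the frame's x, y, z axes.
In Python, from rig import status, vision, env gives the robot as it stands.
- The arm moves only by the tool send_rows, never from a script. Its argument "targets" is a list of rows, each a list of 7 numbers: the shift along the tool's x, y, z in units of 50 mm (1.0 is 50 mm), then the turn, a rotation vector about the tool's x, y, z in units of 8 degrees (1.0 is 8 degrees), then the finger opening in mm, from 0 to 85.4. A call has 1 to 5 rows; each row is the pose to reach, as a shift and turn from the pose commanded when the call began, along the tool's axes at that moment; what a row does not reach only later rows make up. A row lasts 1/8 s, in which the tool goes at most 62.5 mm and 10.7 degrees, less where a joint would pass 70% of its speed; a pose out of reach is approached as far as the arm can. A call with a gripper value outside its range is refused whole. The fingers move at their own pace and stop on an object; "grip_force" is the grip in N (left out, the last holds). Time passes only in rows, so rows that repeat a pose let the fingers close. It gives the time, the measured TCP pose, the force and the opening at its end, in the units of the state.
- status.observe(): the state, without advancing time (a new reading comes with each control period).
- vision.get_image(name): name is "scene" or "side" or "wrist"; returns (picture, depth): 384x512x3 uint8, red, green, blue; 384x512 float32, m along the optical axis (not along the pixel's ray), 0 where there is no reading.
- vision.camera_model(name): a dict with "camera_matrix" (3x3 intrinsics, pixels), "view" (4x4, takes a point from world to camera coordinates); the wrist camera has in their place "T_tool_cam" (4x4, takes a point from camera to tool coordinates, whose origin is the TCP and whose axes are the flange's). Camera axes: x right, y down, z forward; pixel columns grow to the right and rows downward; lengths in m; the calibration is good to about 2 mm. A picture is of the moment at which its call begins: read the wrist's pose just before it. camera_model takes no time and is no camera call.
- env.close_job(): hands the job in, once; it reports no verdict.
Trained networks look in the newest picture that a camera, given by its name, has taken for a name from the list of things; names that differ only in an ending like _2 or _b are one class to them, and where a whole thing is asked for, a point or a joint stands for the part that bears it (a point fixed in the world has none). Each returns a list of dicts, best first, with "p" (0 to 1); they miss things now and then, are a little off and sometimes report something else, mostly with a low value. They report only what shows in the picture. A call takes as long as a camera call. They do not tell look-alikes from the thing itself.
- vision.masks_of(camera, label): "pixels" (384x512 bool, what is visible of it) and "extent" ([left, top, right, bottom] in pixels, round what is visible of it).
The state is a dict: "time_s": time; "q": joint angles; "qvel": joint speeds; "joint_efforts": joint torques, N m; "position": TCP position; "tool_rot": TCP orientation; "ft_force": force on the tool from outside, world axes, zero at the start; "wrist_torque": the same for the moment, N m; "grip_width": finger opening in m.
Only numpy, scipy, OpenCV 4.12 (cv2) and the standard library are available. Lean on these libraries where they do the work, as an engineer would, in place of code of your own. Each camera call takes 0.05 s, during which the arm holds its last target.

### The job

The steel splash guard binds somewhere along its track: move the two empty square jars off the track onto free spots on the cedar shelf, standing upright, then slide the guard by its black grip, pushing the stop clip ahead of it, until you plainly feel it bind, without forcing it. Then back the guard off so that it stands free, about 3 cm clear of the stop clip, and let go; the clip stays where the guard left it (do not touch it by hand) and marks the tight spot. Do not push the jars with the guard, and leave everything else on the shelf and the worktop as it is.

Things in the scene. Friction and masses are not known exactly. Their poses are not given: they have to be found in the camera images.
- track: Flat aluminium track plate fixed to the worktop, 100 mm wide (its x), 640 mm long (y from -300 to +340 mm), 12 mm high, a dark slot along its middle (x = 0). Origin on the middle line, at worktop level. The guard slides towards the track's +y (roughly world +y). At the start, along +y: guard (leading edge at y = -130 to -100 mm), the two jars, stop clip (near face at 170 to 190 mm).
- guard: Upright steel splash guard, sheet 5 mm thick (x), 140 mm long (y), top edge 96 mm above the worktop; slides only along the track's y, axes as the track's. Origin at worktop level below its leading (+y) edge; the sheet runs from y = -140 mm to 0. Running free it resists with about 2.5 N, 4 N while it pushes the clip.
- guard_grip (a point): Point in the guard's black grip, a block 30 mm across the track, 20 mm along it, 46 mm high, on the middle of the sheet's top edge, 96 to 142 mm above the worktop. The point lies 120 mm above the worktop, 70 mm behind the leading edge. Space before and behind it along the track: pinch it there from above, or push it.
- guard_edge (a point): Leading (+y) edge of the guard, 50 mm above the worktop; axes as the track's.
- clip: Stop clip: dark steel block sitting astride the track, 60 mm across, 24 mm along the track, from 13 to 43 mm above the worktop. Slides along the track stiffly (1.5 N) and stays where it is pushed. Origin at worktop level below its near (-y) face.
- clip_face (a point): Middle of the stop clip's near face, which the guard's leading edge meets, 50 mm above the worktop; axes as the track's.
- shoe (a joint): How far the guard is pressed into the tight spot, m: 0 until it binds, springy, 0.030 at most. It is hidden in the slot, met when the leading edge is at 200 to 280 mm in the track's y. There the resistance leaps by 3.5 N, then grows 0.7 N per mm: pressed 2 to 10 mm (9 to 15 N in all) it plainly binds (hold it there a moment), beyond 18 mm (20 N) it is being forced.
- shelf: Low fixed cedar shelf behind the track, board 150 mm deep (x), 660 mm long (y), 18 mm thick, its top 130 mm above the worktop, on two upright ends; nothing stands above it at its back. A pale grey tilt-out bin hangs under it. Origin on the worktop below the board's centre.
- shelf_top (a point): Centre of the shelf board's top face; x across the board, y along it, z up.
- jar_tall: Empty open square glass jar, 58 x 58 mm, 105 mm high, upright on the track plate at the start, its sides along its x and y; origin at the centre of its underside. About 0.22 kg.
- jar_short: Empty open square glass jar, 62 x 62 mm, 85 mm high, upright on the track plate at the start; origin at the centre of its underside. About 0.2 kg. Which jar stands first on the track varies.
- olla_lid: Stoneware olla lid, round, 110 mm diameter, 54 mm high with its knob, lying on the shelf; origin at the centre of its underside. The three things on the shelf stand about 240 mm apart along it, in any order. Leave alone.
- silicone_lid: Small orange silicone lid, round, 90 mm diameter, 25 mm high with its knob, lying on the shelf; origin at the centre of its underside. Leave alone.
- tongs: Spring steel tongs lying on the shelf, 172 mm long along their x (from -82 to +90 mm), 46 mm wide (y), 18 mm high; origin on their underside. Leave alone.
- salt_bowl: White ceramic salt bowl, 72 mm diameter, 45 mm high, on the worktop beyond the shelf's -y end; origin under its centre. Leave alone.
- pepper_mill: Dark wooden pepper mill, 54 mm diameter, 157 mm high, on the worktop beyond the track's +y end; origin under its centre. Leave alone.
- oil_bottle: Green glass oil bottle, 60 mm diameter, 190 mm high, on the worktop beyond the track's -y end; origin under its centre. Leave alone.
- mug: Blue ceramic mug, 76 mm diameter, 85 mm high, on the worktop beyond the shelf's +y end; origin under its centre. Leave alone.
Mind the look-alikes: they are no part of the job. What is shaped like the jar_short but red is not meant.

How it is judged (in metres and radians):
On the way, in this order (a step that is already met when the one before it is completed fails the run):
1. both jars stand upright on the cedar shelf, let go (x of jar_tall in the frame of shelf_top between -0.065 and 0.065 m and y of jar_tall in the frame of shelf_top between -0.325 and 0.325 m and z of jar_tall in the frame of shelf_top between -0.008 and 0.008 m and angle between each of jar_tall, jar_short's own z axis and vertical below 0.1 rad and linear speed of each of jar_tall, jar_short below 0.02 m/s and x of jar_short in the frame of shelf_top between -0.065 and 0.065 m and y of jar_short in the frame of shelf_top between -0.325 and 0.325 m and z of jar_short in the frame of shelf_top between -0.008 and 0.008 m and contact force between the fingers and jar_tall below 0.1 N and contact force between the fingers and jar_short below 0.1 N), for 0.2 s.
2. the guard, with the clip against its leading edge, is pressed at least 2 mm into the tight spot (value of joint shoe above 0.002 m and y of guard_edge in the frame of clip_face above -0.006 m), for 0.2 s.
3. the guard is backed off 15 to 45 mm from the clip (y of guard_edge in the frame of clip_face between -0.045 and -0.015 m and value of joint shoe below 0.001 m), for 0.2 s.
At the end, for the whole second after the job is handed in: Both jars stand upright (0.1 rad), at rest, on the shelf, centres 10 mm inside its long edges; the guard, after being pressed 2 to 18 mm into the tight spot, rests free 15 to 45 mm short of the stop clip; every other loose thing is within 20 mm of its start (all of step 3 and x of jar_tall in the frame of shelf_top between -0.065 and 0.065 m and y of jar_tall in the frame of shelf_top between -0.325 and 0.325 m and z of jar_tall in the frame of shelf_top between -0.008 and 0.008 m and angle between each of jar_tall, jar_short's own z axis and vertical below 0.1 rad and linear speed of each of jar_tall, jar_short below 0.02 m/s and x of jar_short in the frame of shelf_top between -0.065 and 0.065 m and y of jar_short in the frame of shelf_top between -0.325 and 0.325 m and z of jar_short in the frame of shelf_top between -0.008 and 0.008 m and distance of each of olla_lid, silicone_lid, tongs, salt_bowl, pepper_mill, oil_bottle, mug from where it was at the start of the episode below 0.02 m and linear speed of each of guard, clip below 0.005 m/s); the robot touches nothing.
It fails at once if the guard is forced more than 18 mm into the tight spot (value of joint shoe above 0.018 m).
It fails at once if the guard pushes a jar (over 3 N) (contact force between guard and jar_tall above 3 N or contact force between guard and jar_short above 3 N).
It fails at once if the fingers push the stop clip (over 2 N) (contact force between the fingers and clip above 2 N).
It fails at once if a bystander is moved more than 30 mm or tipped (distance of any of olla_lid, silicone_lid, tongs, salt_bowl, pepper_mill, oil_bottle, mug from where it was at the start of the episode above 0.03 m or angle between any of olla_lid, silicone_lid, tongs, salt_bowl, pepper_mill, oil_bottle, mug's own z axis and vertical above 0.4 rad).
It also fails if it takes over 70 s, if anything falls off the work surface, if the arm or the gripper's body presses on something with over 40 N, if the wrist force passes 120 N, or if a joint passes its speed limit or range.

## Working session

There is one attempt and no reset: what is moved stays moved. The work goes in short steps, Python scripts to look and compute and a tool call to move; the robot and the scene stay as the last step left them, time stands still between calls to the robot, and variables do not carry over. Pictures are saved under pics/ and viewed, and the job is handed in when it is done.

Besides the shell and the picture viewer there is one more tool, called after "Emit:" by a JSON object that holds its "method" and its "body". send_rows: Moves the arm, as the interface text tells. Its arguments: {"type":"object","properties":{"targets":{"type":"array","items":{"type":"array","items":{"type":"number"}}},"grip_force":{"type":"number"}},"required":["targets"]}

```bash
ls; mkdir -p pics
cat > h.py <<'E'
import numpy as np, cv2
from rig import status, vision, env
def grab(n,save=None):
    s=status.observe(); im,d=vision.get_image(n)
    if save: cv2.imwrite('pics/'+save,im[:,:,::-1])
    return s,im,d
def cam2world(n,s=None):
    m=vision.camera_model(n)
    K=np.array(m['camera_matrix'])
    if n=='wrist':
        T=np.eye(4);T[:3,:3]=np.array(s['tool_rot']);T[:3,3]=s['position']
        return K,T@np.array(m['T_tool_cam'])
    return K,np.linalg.inv(np.array(m['view']))
def cloud(n,d,s=None):
    K,T=cam2world(n,s)
    v,u=np.mgrid[:d.shape[0],:d.shape[1]]
    P=np.stack([(u-K[0,2])/K[0,0]*d,(v-K[1,2])/K[1,1]*d,d],-1)
    W=P@T[:3,:3].T+T[:3,3]
    W[d<=0]=np.nan
    return W
E
python3 - <<'E'
from h import *
s,im,d=grab('scene','s0.png'); s2,im2,d2=grab('side','d0.png')
print(s['position'],s['tool_rot'],s['ft_force'],s['grip_width'],s['time_s'])
for n in('scene','side'):
    K,T=cam2world(n);print(n,K,T.round(3))
E
```

```text
pics
[ 0.15450891 -0.52753349  0.23071191] [[ 9.59720229e-01  2.80957424e-01 -9.16091547e-05]
 [ 2.80957241e-01 -9.59719112e-01  1.50167792e-03]
 [ 3.33988503e-04 -1.46692893e-03 -9.99998868e-01]] [ 0.22918836 -0.00329942 -0.95922266] 0.08540949827172742 0.0
scene [[367.79048127   0.         259.26693107]
 [  0.         367.79048127 193.39939917]
 [  0.           0.           1.        ]] [[ 0.515  0.55  -0.658  1.293]
 [ 0.857 -0.325  0.4   -0.487]
 [ 0.006 -0.77  -0.638  0.928]
 [ 0.     0.     0.     1.   ]]
side [[375.47937759   0.         256.06020943]
 [  0.         375.47937759 190.44526175]
 [  0.           0.           1.        ]] [[-0.683 -0.519  0.514 -0.221]
 [-0.73   0.479 -0.486  0.645]
 [ 0.006 -0.708 -0.706  1.03 ]
 [ 0.     0.     0.     1.   ]]
```

View pics/s0.png

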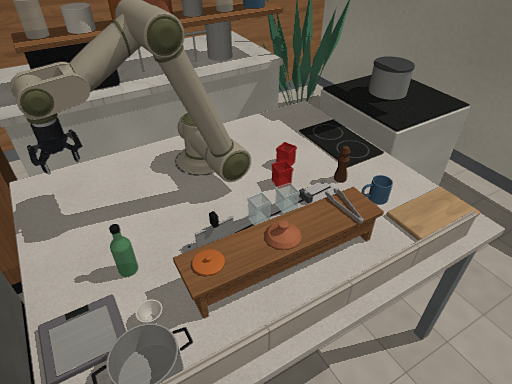

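View pics/d0.png

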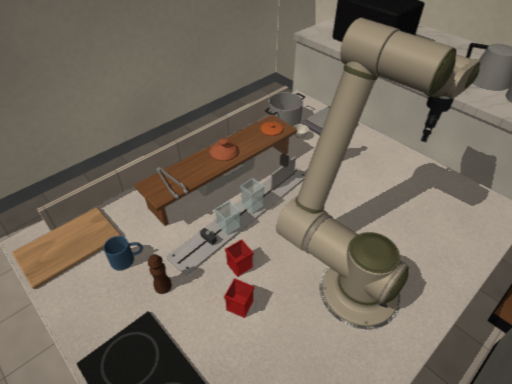

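The scene view shows clear glass jars on the track at (259,207) and (287,197). The red jars at (286,153) and (282,174) are look-alikes. The guard grip is at (214,218), the clip near (305,196). On the shelf are the orange lid (208,262), the olla lid (283,235) and the tongs (345,205).

Run:
```python
from h import *
for n in('scene','side'):
    s,im,d=grab(n); W=cloud(n,d)
    vis=im.copy()
    for l in ['track','guard','guard_grip','clip','shelf','jar_tall','jar_short','olla_lid','silicone_lid','tongs','pepper_mill','oil_bottle','mug','salt_bowl']:
        for r in vision.masks_of(n,l)[:3]:
            m=r['pixels']; p=W[m]; p=p[~np.isnan(p[:,0])]
            if len(p)==0: continue
            print(n,l,round(r['p'],2),np.round(r['extent']),m.sum(),np.percentile(p,[3,50,97],axis=0).round(3).tolist())
    x=(120,120,440,320) if n=='scene' else (100,80,350,320)
    c=im[x[1]:x[3],x[0]:x[2]];cv2.imwrite(f'pics/c_{n}.png',cv2.resize(c,None,fx=2.4,fy=2.4,interpolation=2)[:,:,::-1])
    np.save(f'{n}.npy',W); np.save(f'{n}_im.npy',im)
```

```text
scene track 0.76 [184. 182. 334. 250.] 1816 [[0.415, -0.255, 0.007], [0.488, -0.102, 0.025], [0.511, 0.34, 0.136]]
scene guard 0.69 [195. 212. 236. 250.] 756 [[0.486, -0.237, 0.024], [0.498, -0.174, 0.071], [0.51, -0.108, 0.141]]
scene guard_grip 0.59 [194. 209. 231. 247.] 745 [[0.487, -0.236, 0.025], [0.497, -0.174, 0.071], [0.51, -0.107, 0.141]]
scene shelf 0.7 [173. 186. 382. 319.] 9473 [[0.598, -0.331, 0.018], [0.711, -0.082, 0.129], [0.744, 0.287, 0.133]]
scene jar_tall 0.76 [244. 191. 272. 229.] 694 [[0.331, -0.024, -0.0], [0.49, 0.001, 0.082], [0.51, 0.068, 0.117]]
scene jar_tall 0.48 [194. 213. 235. 247.] 733 [[0.489, -0.237, 0.026], [0.498, -0.174, 0.07], [0.511, -0.107, 0.141]]
scene jar_short 0.83 [270. 158. 292. 191.] 445 [[0.29, 0.174, 0.009], [0.336, 0.199, 0.058], [0.355, 0.238, 0.085]]
scene jar_short 0.68 [197. 212. 235. 250.] 744 [[0.487, -0.238, 0.024], [0.498, -0.176, 0.069], [0.511, -0.108, 0.141]]
scene jar_short 0.63 [277. 183. 300. 214.] 560 [[0.436, 0.1, 0.017], [0.483, 0.126, 0.066], [0.498, 0.162, 0.096]]
scene olla_lid 0.61 [265. 221. 302. 249.] 834 [[0.63
[... 3063 characters left out ...]
047]]
side tongs 0.49 [159. 170. 188. 199.] 195 [[0.583, 0.188, 0.124], [0.63, 0.205, 0.136], [0.741, 0.244, 0.144]]
side pepper_mill 0.64 [148. 254. 174. 293.] 527 [[0.394, 0.416, 0.008], [0.404, 0.437, 0.086], [0.421, 0.454, 0.153]]
side pepper_mill 0.62 [138. 113. 301. 226.] 5083 [[0.587, -0.317, 0.017], [0.636, 0.065, 0.126], [0.733, 0.304, 0.13]]
side pepper_mill 0.18 [272. 153. 295. 190.] 466 [[0.476, -0.232, 0.013], [0.487, -0.165, 0.063], [0.5, -0.109, 0.138]]
side mug 0.75 [201. 228. 215. 246.] 166 [[0.431, 0.209, 0.016], [0.454, 0.224, 0.038], [0.487, 0.233, 0.047]]
side salt_bowl 0.6 [295. 124. 309. 140.] 150 [[0.616, -0.481, 0.003], [0.649, -0.461, 0.029], [0.681, -0.418, 0.045]]
```

View pics/c_scene.png

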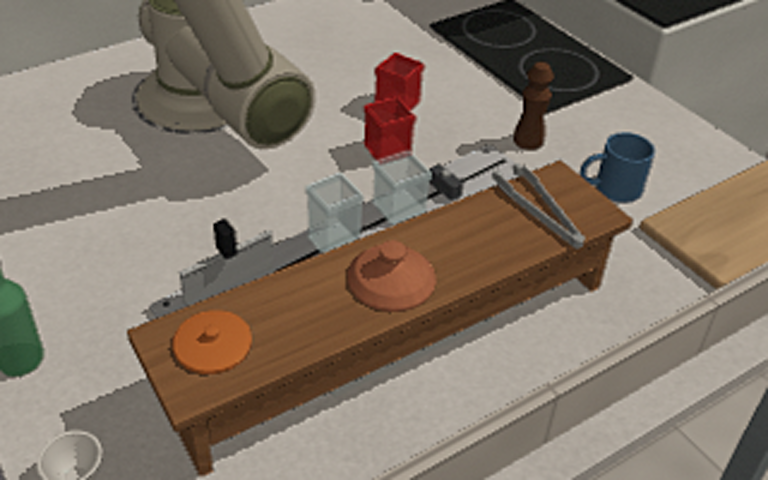

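Run:
```python
import numpy as np,cv2
for n in('scene','side'):
    W=np.load(n+'.npy')
    X,Y,Z=W[...,0],W[...,1],W[...,2]
    # orthographic top-view of shelf edges
    m=(abs(Z-0.130)<0.006)&(X>0.56)&(X<0.78)&(Y>-0.38)&(Y<0.34)
    r=cv2.minAreaRect(np.c_[X[m],Y[m]].astype(np.float32)); print(n,'shelf',m.sum(),r)
    print(np.round(cv2.boxPoints(r),3).tolist())
    m=(abs(Z-0.012)<0.004)&(X>0.38)&(X<0.56)&(Y>-0.36)&(Y<0.4)
    r=cv2.minAreaRect(np.c_[X[m],Y[m]].astype(np.float32)); print(n,'track',m.sum(),r)
    m=(Z>0.05)&(Z<0.093)&(X>0.44)&(X<0.54)&(Y<-0.09)&(Y>-0.26)
    p=np.c_[X[m],Y[m]]; print('guard sheet',np.polyfit(p[:,1],p[:,0],1),np.percentile(p[:,1],[1,99]))
    m=(Z>0.1)&(Z<0.146)&(X>0.44)&(X<0.54)&(Y<-0.09)&(Y>-0.26)
    print('grip',np.percentile(W[m],[3,50,97],axis=0).round(3).tolist())
    for nm,lo,hi,y0,y1 in(('t',.100,.13,-.06,.06),('s',.08,.11,.07,.19),('clip',.03,.06,.19,.26)):
        m=(Z>lo)&(Z<hi)&(X>0.40)&(X<0.56)&(Y>y0)&(Y<y1)
        p=W[m]; print(nm,m.sum(),np.percentile(p,[3,50,97],axis=0).round(3).tolist(),cv2.minAreaRect(p[:,:2].astype(np.float32)))
```

```text
scene shelf 6601 ((0.6649110317230225, -0.014155983924865723), (0.6612560749053955, 0.16780950129032135), 88.13041687011719)
[[0.5699999928474426, -0.34200000762939453], [0.7379999756813049, -0.34700000286102295], [0.7599999904632568, 0.3140000104904175], [0.5920000076293945, 0.3190000057220459]]
scene track 824 ((0.47291994094848633, 0.04422593116760254), (0.09130950272083282, 0.6397258043289185), 4.1208038330078125)
guard sheet [-0.07620533  0.48408889] [-0.24132349 -0.10209602]
grip [[0.484, -0.182, 0.102], [0.506, -0.175, 0.13], [0.512, -0.163, 0.143]]
t 195 [[0.45, -0.024, 0.101], [0.482, 0.005, 0.111], [0.511, 0.034, 0.118]] ((0.479998916387558, 0.006314648315310478), (0.061946142464876175, 0.06464023888111115), 89.74225616455078)
s 193 [[0.435, 0.1, 0.081], [0.469, 0.131, 0.091], [0.499, 0.163, 0.098]] ((0.4679673910140991, 0.1319214254617691), (0.06717723608016968, 0.06892811506986618), 85.393798828125)
clip 89 [[0.441, 0.208, 0.032], [0.472, 0.216, 0.042], [0.496, 0.23, 0.049]] ((0.4677601456642151, 0.2184874564409256), (0.05889948830008507, 0.024010874330997467), 3.79996418
[... 420 characters left out ...]
47266)
guard sheet [-0.07532797  0.47551817] [-0.24213809 -0.1032777 ]
grip [[0.475, -0.182, 0.104], [0.485, -0.165, 0.129], [0.504, -0.161, 0.14]]
t 169 [[0.442, -0.023, 0.101], [0.471, 0.008, 0.11], [0.502, 0.036, 0.116]] ((0.47274601459503174, 0.007092811167240143), (0.06278954446315765, 0.061938609927892685), 2.1959452629089355)
s 193 [[0.427, 0.102, 0.081], [0.454, 0.136, 0.09], [0.49, 0.166, 0.097]] ((0.45737767219543457, 0.13296926021575928), (0.0662636011838913, 0.06838064640760422), 89.1185073852539)
clip 123 [[0.431, 0.208, 0.031], [0.457, 0.223, 0.04], [0.487, 0.232, 0.047]] ((0.4600580334663391, 0.21986493468284607), (0.05990760400891304, 0.02383226715028286), 3.4587371349334717)
```

View pics/c_side.png

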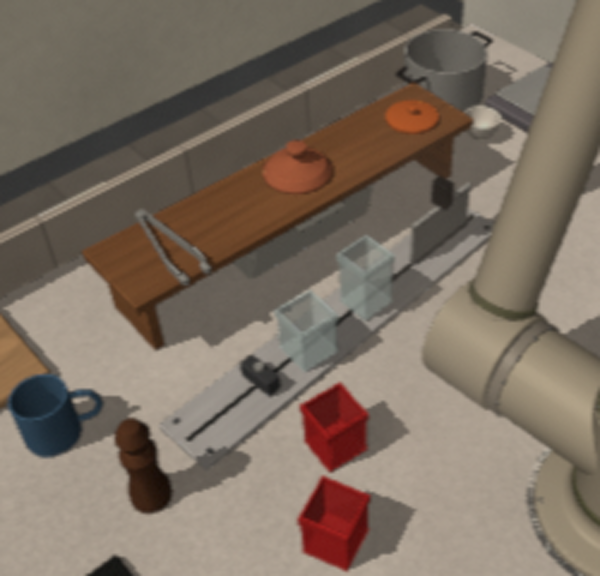

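The two jars are clear glass: the taller one is at scene (259,207), world about (0.476,0.007). The shorter one is at (287,197), world about (0.463,0.132). The red pair at x≈0.2–0.33 is excluded. Next I'll move over the jars for a close wrist view.

```bash
cat >> h.py <<'E'
def plan(p,yaw,rows=5,frac=1.0):
    """shift units / turn units to reach p with tool straight down and tool-x at yaw(deg)"""
    from scipy.spatial.transform import Rotation as Ro
    s=status.observe(); R=np.array(s['tool_rot']); a=np.radians(yaw)
    Rt=np.array([[np.cos(a),np.sin(a),0],[np.sin(a),-np.cos(a),0],[0,0,-1]])
    dp=R.T@(np.array(p)-s['position']); rv=np.degrees(Ro.from_matrix(R.T@Rt).as_rotvec())
    print('t',round(s['time_s'],2),'pos',np.round(s['position'],4),'yaw',np.degrees(np.arctan2(R[1,0],R[0,0])).round(2),'F',np.round(s['ft_force'],1),'w',round(s['grip_width'],4))
    print('shift',(dp/.05).round(2),'turn',(rv/8).round(2),'min rows',max(np.linalg.norm(dp)/.0625,np.linalg.norm(rv)/10.7).round(2))
E
python3 - <<'E'
from h import *
print(np.round(vision.camera_model('wrist')['T_tool_cam'],3),vision.camera_model('wrist')['camera_matrix'])
plan([.477,.0,.30],94.2)
E
```

```text
[[ 0.    -0.956 -0.294  0.076]
 [ 1.    -0.     0.001 -0.001]
 [-0.001 -0.294  0.956 -0.143]
 [ 0.     0.     0.     1.   ]] [[284.10736001   0.         258.98038196]
 [  0.         284.10736001 196.74165684]
 [  0.           0.           1.        ]]
t 1.6 pos [ 0.1545 -0.5278  0.2313] yaw 16.32 F [0.4 0.2 0. ] w 0.0855
shift [ 9.16 -8.32 -1.37] turn [-0.   -0.   -9.74] min rows 9.96
```

Emit:
{"method": "send_rows", "body": {"targets": [[0.9,-0.82,-0.3,0,0,-1,85],[1.8,-1.64,-0.6,0,0,-2,85],[2.7,-2.46,-0.9,0,0,-3,85],[3.6,-3.28,-1.2,0,0,-4,85],[4.55,-4.15,-1.37,0,0,-5,85]]}}

```text
time_s: 2.22
position: [0.3136, -0.2659, 0.3003]
tool_rot: [[0.551, 0.834, 0.001], [0.834, -0.551, -0.001], [-0.001, 0.002, -1.0]]
ft_force: [0.8, -0.7, -0.2]
grip_width: 0.0853
```

Run:
```python
from h import *
plan([.477,.0,.30],94.2)
```

```text
t 2.23 pos [ 0.3136 -0.2659  0.3003] yaw 56.55 F [ 0.8 -0.7 -0.2] w 0.0853
shift [ 6.24 -0.21  0.  ] turn [ 0.01  0.01 -4.71] min rows 4.99
```

Emit:
{"method": "send_rows", "body": {"targets": [[1.2,-0.04,0,0,0,-1,85],[2.45,-0.08,0,0,0,-2,85],[3.7,-0.12,0,0,0,-3,85],[4.95,-0.17,0,0,0,-4,85],[6.24,-0.21,0,0,0,-4.71,85]]}}

```text
time_s: 2.85
position: [0.4768, -0.0019, 0.2996]
tool_rot: [[-0.074, 0.997, 0.001], [0.997, 0.074, -0.0], [-0.0, 0.001, -1.0]]
ft_force: [1.2, -2.0, 0.2]
grip_width: 0.0851
```

Run:
```python
from h import *
s,im,d=grab('wrist','w1.png')
W=cloud('wrist',d,s); X,Y,Z=W[...,0],W[...,1],W[...,2]
np.save('w1.npy',W)
for l in('jar_tall','jar_short'):
    for r in vision.masks_of('wrist',l): print(l,r['p'],np.round(r['extent']))
for nm,lo,hi,y0,y1 in(('t',.107,.13,-.06,.06),('s',.088,.11,.07,.19),('clip',.03,.06,.19,.26)):
    m=(Z>lo)&(Z<hi)&(X>0.40)&(X<0.56)&(Y>y0)&(Y<y1)
    p=W[m]
    if len(p)>10: print(nm,m.sum(),np.percentile(p,[3,50,97],axis=0).round(3).tolist(),cv2.minAreaRect(p[:,:2].astype(np.float32)))
m=(abs(Z-0.130)<0.004)&(X>0.56)
print(m.sum(),np.nanpercentile(W[m],[1,5,50,95,99],axis=0).round(3).tolist())
plan([.477,.007,.30],94.2)
```

```text
jar_tall 0.67 [234. 140. 289. 196.]
jar_short 0.63 [110.   0. 177.  21.]
jar_short 0.58 [228.  16. 292.  91.]
t 1005 [[0.448, -0.022, 0.109], [0.478, 0.009, 0.116], [0.508, 0.038, 0.119]] ((0.4780002534389496, 0.0073676202446222305), (0.06119305267930031, 0.061397407203912735), 1.2815805673599243)
s 1319 [[0.432, 0.102, 0.09], [0.463, 0.139, 0.096], [0.496, 0.166, 0.099]] ((0.46427422761917114, 0.13411086797714233), (0.06541553139686584, 0.06504369527101517), 86.90047454833984)
30693 [[0.592, -0.259, 0.128], [0.598, -0.15, 0.13], [0.66, 0.076, 0.131], [0.731, 0.175, 0.132], [0.739, 0.185, 0.133]]
t 3.0 pos [ 0.4766 -0.0016  0.299 ] yaw 94.28 F [-0.3 -0.6  0.1] w 0.0848
shift [ 0.17  0.02 -0.02] turn [-0.   -0.    0.01] min rows 0.14
```

View pics/w1.png

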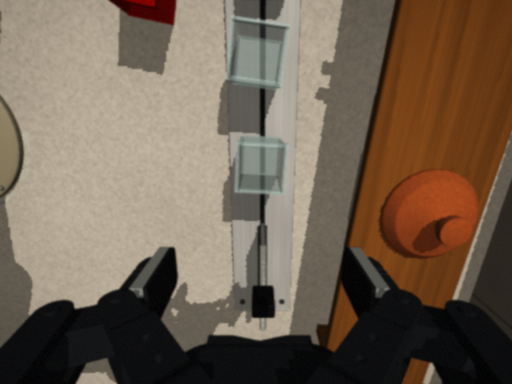

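The wrist view shows the tall jar at (262,166) and the short one at (257,53), with the guard grip at (262,300) and the olla lid on the shelf at (430,215). The tall jar centre is (0.478,0.007) with yaw about 1°. I'll descend on it now.

Run:
```python
from h import *
plan([.478,.0074,.074],91.3)
```

```text
t 3.0 pos [ 0.4766 -0.0016  0.299 ] yaw 94.28 F [-0.3 -0.6  0.1] w 0.0848
shift [0.18 0.04 4.5 ] turn [-0.   -0.    0.37] min rows 3.6
```

Emit:
{"method": "send_rows", "body": {"targets": [[0.18,0.04,0.9,0,0,0.37,85],[0.18,0.04,2.0,0,0,0.37,85],[0.18,0.04,3.1,0,0,0.37,85],[0.18,0.04,4.0,0,0,0.37,85],[0.18,0.04,4.5,0,0,0.37,85]]}}

```text
time_s: 3.62
position: [0.4763, 0.0041, 0.0726]
tool_rot: [[-0.016, 1.0, -0.003], [1.0, 0.016, 0.0], [0.0, -0.003, -1.0]]
ft_force: [0.4, -0.3, 0.4]
grip_width: 0.0851
```

Emit:
{"method": "send_rows", "body": {"targets": [[0,0,0,0,0,0,56],[0,0,0,0,0,0,56],[0,0,0,0,0,0,50],[0,0,0,0,0,0,50]], "grip_force": 25}}

```text
time_s: 4.12
position: [0.4778, 0.005, 0.0753]
tool_rot: [[-0.018, 1.0, 0.002], [1.0, 0.018, -0.001], [-0.001, 0.002, -1.0]]
ft_force: [-1.5, -0.4, 4.1]
grip_width: 0.0574
```

Emit:
{"method": "send_rows", "body": {"targets": [[0,0,-0.8,0,0,0,50],[0,0,-1.9,0,0,0,50],[0,0,-2.9,0,0,0,50],[0,0,-3.4,0,0,0,50]]}}

```text
time_s: 4.62
position: [0.4777, 0.0053, 0.2474]
tool_rot: [[-0.018, 1.0, 0.004], [1.0, 0.018, -0.001], [-0.001, 0.004, -1.0]]
ft_force: [1.1, 0.2, -2.1]
grip_width: 0.0578
```

Run:
```python
from h import *
plan([.65,-.153,.245],88.3)
```

```text
t 4.62 pos [0.4777 0.0053 0.2474] yaw 91.05 F [ 1.1  0.2 -2.1] w 0.0578
shift [-3.23  3.39  0.07] turn [0.03 0.01 0.34] min rows 3.74
```

Emit:
{"method": "send_rows", "body": {"targets": [[-0.6,0.65,0,0,0,0.1,50],[-1.4,1.5,0,0,0,0.2,50],[-2.2,2.35,0,0,0,0.3,50],[-2.9,3.1,0,0,0,0.34,50],[-3.23,3.39,0.05,0.03,0,0.34,50]]}}

```text
time_s: 5.25
position: [0.6509, -0.155, 0.2409]
tool_rot: [[0.031, 1.0, -0.005], [1.0, -0.031, 0.0], [0.0, -0.005, -1.0]]
ft_force: [-0.3, -0.5, -3.2]
grip_width: 0.058
```

Run:
```python
from h import *
s,im,d=grab('side','d2.png'); cv2.imwrite('pics/d2c.png',cv2.resize(im[60:300,100:400],None,fx=2.4,fy=2.4)[:,:,::-1])
W=cloud('side',d);np.save('s2.npy',W)
plan([.65,-.153,.195],88.3)
```

```text
t 5.3 pos [ 0.6515 -0.1563  0.24  ] yaw 88.2 F [-2.7 -0.6 -3.6] w 0.0575
shift [ 0.07 -0.03  0.9 ] turn [-0.04  0.   -0.01] min rows 0.72
```

View pics/d2c.png

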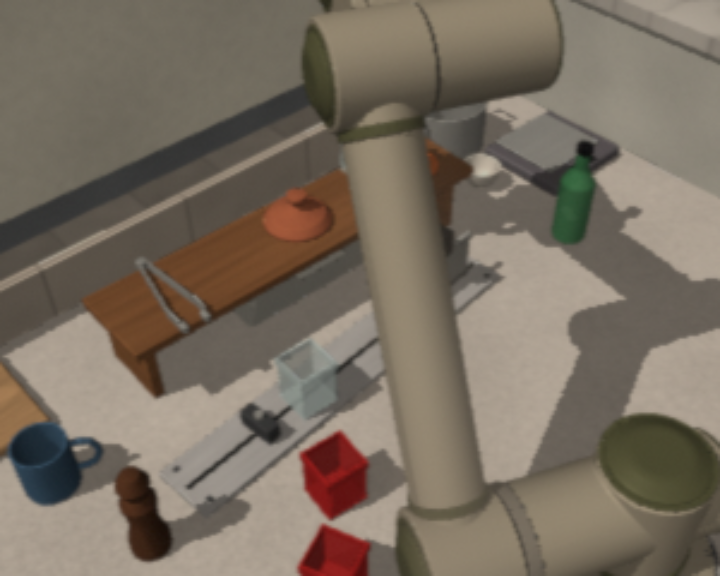

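The arm hides the jar in this view at (370,160). The short jar, tongs and olla lid haven't moved. I'll lower it gently and watch the force.

Emit:
{"method": "send_rows", "body": {"targets": [[0.07,-0.03,0.4,0,0,0,50],[0.07,-0.03,0.7,0,0,0,50],[0.07,-0.03,0.85,0,0,0,50],[0.07,-0.03,0.9,0,0,0,50],[0.07,-0.03,0.93,0,0,0,50]]}}

```text
time_s: 5.92
position: [0.6484, -0.1497, 0.1959]
tool_rot: [[0.029, 1.0, -0.003], [1.0, -0.029, -0.0], [-0.0, -0.003, -1.0]]
ft_force: [0.3, 0.1, -2.5]
grip_width: 0.0575
```

Run:
```python
from h import *
plan([.65,-.153,.194],88.3)
s,im,d=grab('scene','s2.png'); cv2.imwrite('pics/s2c.png',cv2.resize(im[160:320,150:310],None,fx=3.5,fy=3.5)[:,:,::-1])
```

```text
t 5.92 pos [ 0.6484 -0.1497  0.1959] yaw 88.32 F [ 0.3  0.1 -2.5] w 0.0575
shift [-0.07  0.03  0.04] turn [-0.02  0.    0.  ] min rows 0.07
```

View pics/s2c.png

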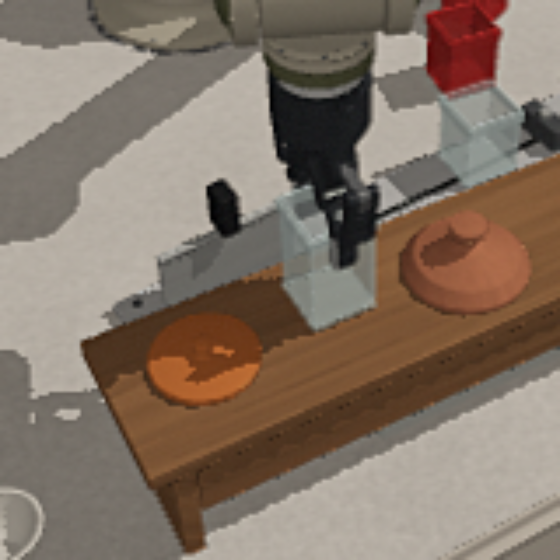

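The jar sits about mid-gap on the shelf at crop (330,260), clear of both lids. It's still about 2 mm above the board, so I'll lower it until the weight comes off.

Emit:
{"method": "send_rows", "body": {"targets": [[0,0,0.03,0,0,0,50],[0,0,0.05,0,0,0,50],[0,0,0.06,0,0,0,50]]}}

```text
time_s: 6.35
position: [0.6483, -0.1497, 0.1932]
tool_rot: [[0.029, 1.0, -0.003], [1.0, -0.029, -0.0], [-0.001, -0.003, -1.0]]
ft_force: [-1.4, 0.7, 4.8]
grip_width: 0.0576
```

Emit:
{"method": "send_rows", "body": {"targets": [[0,0,0,0,0,0,85],[0,0,0,0,0,0,85],[0,0,0,0,0,0,85],[0,0,-0.5,0,0,0,85],[0,0,-1.4,0,0,0,85]]}}

```text
time_s: 6.98
position: [0.648, -0.1495, 0.2616]
tool_rot: [[0.029, 1.0, -0.008], [1.0, -0.029, 0.002], [0.001, -0.008, -1.0]]
ft_force: [1.3, 0.2, -0.5]
grip_width: 0.0852
```

Run:
```python
from h import *
plan([.464,.133,.30],87)
```

```text
t 6.97 pos [ 0.648  -0.1495  0.2616] yaw 88.32 F [ 1.3  0.2 -0.5] w 0.0852
shift [ 5.54 -3.85 -0.73] turn [-0.06 -0.01  0.16] min rows 5.43
```

Emit:
{"method": "send_rows", "body": {"targets": [[0.7,-0.5,-0.5,0,0,0,85],[1.7,-1.2,-0.73,0,0,0.1,85],[2.7,-1.9,-0.73,0,0,0.16,85],[3.7,-2.6,-0.73,0,0,0.16,85],[4.6,-3.2,-0.73,0,0,0.16,85]]}}

```text
time_s: 7.6
position: [0.494, 0.0865, 0.2998]
tool_rot: [[0.052, 0.999, -0.004], [0.999, -0.052, 0.0], [-0.0, -0.004, -1.0]]
ft_force: [0.5, 0.6, -0.4]
grip_width: 0.0847
```

Run:
```python
from h import *
s,im,d=grab('wrist','w2.png')
W=cloud('wrist',d,s); X,Y,Z=W[...,0],W[...,1],W[...,2]
for r in vision.masks_of('wrist','jar_short'): print(r['p'],np.round(r['extent']))
m=(Z>.088)&(Z<.11)&(X>0.40)&(X<0.56)&(Y>.07)&(Y<.19)
p=W[m];print(m.sum(),cv2.minAreaRect(p[:,:2].astype(np.float32)),np.percentile(p[:,2],98))
s,im,d=grab('side','d3.png')
W=cloud('side',d);m=(W[...,2]>.225)&(W[...,0]>.58)&(W[...,0]<.72)&(W[...,1]<-.09)&(W[...,1]>-.22)
print('tall',np.nanpercentile(W[m],[3,50,97],axis=0).round(3).tolist(),m.sum())
plan([.464,.133,.055],87)
```

```text
0.81 [203. 104. 264. 166.]
0.75 [ 73.  42. 157. 106.]
999 ((0.46395841240882874, 0.1342376470565796), (0.06412942707538605, 0.06449444591999054), 87.0610580444336) 0.09878250361097929
tall [[0.655, -0.131, 0.227], [0.667, -0.12, 0.23], [0.673, -0.116, 0.232]] 10
t 7.75 pos [0.4944 0.0867 0.3003] yaw 87.22 F [-0.1 -0.2 -0.3] w 0.0851
shift [ 0.9  -0.64  4.91] turn [-0.02  0.    0.03] min rows 4.02
```

View pics/w2.png

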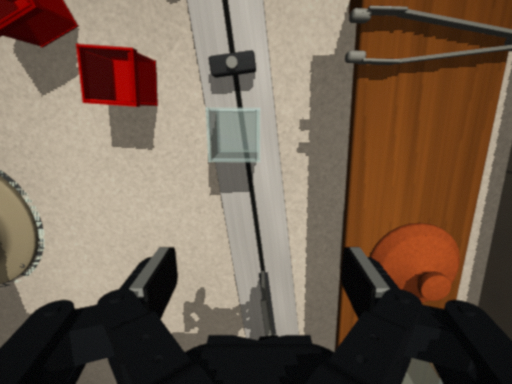

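View pics/d3.png

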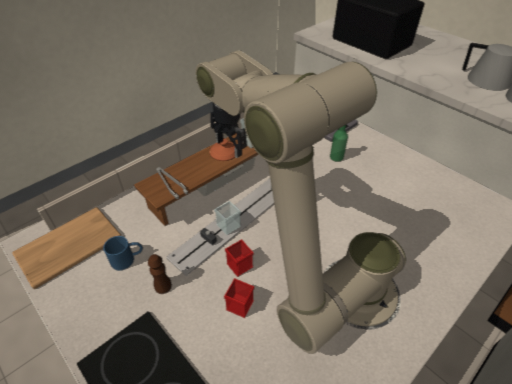

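The wrist view shows the clear short jar at (234,135), axis-aligned with the gripper. The clip is at (232,63) and the red look-alike at (105,75). I'll descend on the clear jar at (0.464,0.134).

Emit:
{"method": "send_rows", "body": {"targets": [[0.9,-0.64,0.4,0,0,0,85],[0.92,-0.64,1.6,0,0,0,85],[0.92,-0.64,2.8,0,0,0,85],[0.92,-0.64,4.0,0,0,0,85],[0.92,-0.64,4.85,0,0,0,85]]}}

```text
time_s: 8.38
position: [0.4649, 0.1317, 0.0548]
tool_rot: [[0.053, 0.999, -0.006], [0.999, -0.053, -0.0], [-0.001, -0.006, -1.0]]
ft_force: [0.1, 0.4, -0.0]
grip_width: 0.0848
```

Emit:
{"method": "send_rows", "body": {"targets": [[0,0,0,0,0,0,60],[0,0,0,0,0,0,60],[0,0,0,0,0,0,54],[0,0,0,0,0,0,54]], "grip_force": 25}}

```text
time_s: 8.88
position: [0.4654, 0.1326, 0.0582]
tool_rot: [[0.052, 0.999, -0.002], [0.999, -0.052, 0.0], [-0.0, -0.002, -1.0]]
ft_force: [-0.6, 0.9, -3.0]
grip_width: 0.0614
```

Emit:
{"method": "send_rows", "body": {"targets": [[0,0,-0.8,0,0,0,54],[0,0,-1.9,0,0,0,54],[0,0,-3.0,0,0,0,54],[0,0,-3.55,0,0,0,54]]}}

```text
time_s: 9.38
position: [0.466, 0.1327, 0.2383]
tool_rot: [[0.051, 0.999, 0.001], [0.999, -0.051, 0.0], [0.0, 0.001, -1.0]]
ft_force: [-0.5, -0.2, -2.0]
grip_width: 0.0618
```

Run:
```python
from h import *
plan([.648,.107,.235],88.3)
```

```text
t 9.38 pos [0.466  0.1327 0.2383] yaw 87.05 F [-0.5 -0.2 -2. ] w 0.0618
shift [-0.33  3.66  0.07] turn [ 0.01 -0.   -0.16] min rows 2.94
```

Emit:
{"method": "send_rows", "body": {"targets": [[-0.08,0.9,0,0,0,-0.1,54],[-0.16,1.9,0,0,0,-0.16,54],[-0.26,2.9,0,0,0,-0.16,54],[-0.33,3.55,0,0,0,-0.16,54],[-0.33,3.66,0.1,0,0,-0.16,54]]}}

```text
time_s: 10.0
position: [0.6487, 0.1061, 0.2285]
tool_rot: [[0.03, 1.0, -0.004], [1.0, -0.03, -0.0], [-0.0, -0.004, -1.0]]
ft_force: [-0.6, -0.2, -1.4]
grip_width: 0.0618
```

Run:
```python
from h import *
plan([.648,.107,.1775],88.3)
s,im,d=grab('scene','s3.png'); cv2.imwrite('pics/s3c.png',cv2.resize(im[120:320,150:400],None,fx=3,fy=3)[:,:,::-1])
```

```text
t 10.0 pos [0.6487 0.1061 0.2285] yaw 88.28 F [-0.6 -0.2 -1.4] w 0.0618
shift [ 0.02 -0.01  1.02] turn [-0.03  0.   -0.  ] min rows 0.82
```

View pics/s3c.png

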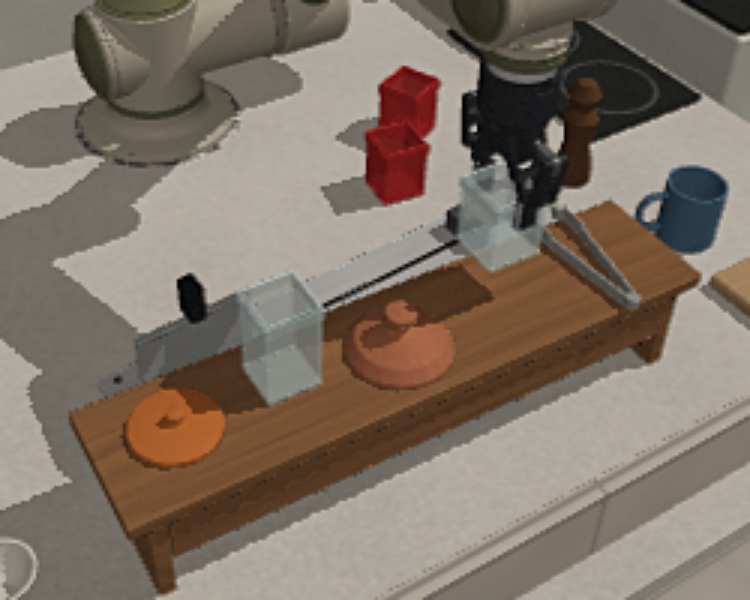

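The tall jar stands upright on the shelf at (283,340). The short jar is held above the gap at (497,220), clear of the olla lid and the tongs. I'll lower it.

Emit:
{"method": "send_rows", "body": {"targets": [[0.02,0,0.4,0,0,0,54],[0.02,0,0.8,0,0,0,54],[0.02,0,0.98,0,0,0,54],[0.02,0,1.03,0,0,0,54],[0.02,0,1.05,0,0,0,54]]}}

```text
time_s: 10.68
position: [0.6474, 0.1077, 0.1772]
tool_rot: [[0.029, 1.0, -0.003], [1.0, -0.029, 0.0], [-0.0, -0.003, -1.0]]
ft_force: [0.0, 0.0, -2.0]
grip_width: 0.0617
```

Emit:
{"method": "send_rows", "body": {"targets": [[0,0,0.02,0,0,0,54],[0,0,0.04,0,0,0,54],[0,0,0.04,0,0,0,54]]}}

```text
time_s: 11.05
position: [0.6474, 0.1076, 0.1752]
tool_rot: [[0.029, 1.0, -0.003], [1.0, -0.029, -0.0], [-0.0, -0.003, -1.0]]
ft_force: [-2.0, 0.7, 2.7]
grip_width: 0.0617
```

Emit:
{"method": "send_rows", "body": {"targets": [[0,0,0,0,0,0,85],[0,0,0,0,0,0,85],[0,0,0,0,0,0,85],[0,0,-0.6,0,0,0,85],[0,0,-1.7,0,0,0,85]]}}

```text
time_s: 11.68
position: [0.647, 0.1076, 0.2584]
tool_rot: [[0.029, 1.0, -0.009], [1.0, -0.029, 0.0], [-0.0, -0.009, -1.0]]
ft_force: [0.7, -0.0, 1.0]
grip_width: 0.0851
```

Run:
```python
from h import *
plan([.493,-.172,.28],184.2)
```

```text
t 11.68 pos [0.647  0.1076 0.2584] yaw 88.31 F [ 0.7 -0.   1. ] w 0.0851
shift [-5.68 -2.92 -0.4 ] turn [ -0.05  -0.05 -11.99] min rows 8.96
```

Emit:
{"method": "send_rows", "body": {"targets": [[-0.4,-0.9,-0.3,0,0,-1.2,85],[-0.8,-1.8,-0.4,0,0,-2.5,85],[-1.6,-2.6,-0.4,0,0,-3.8,85],[-2.5,-2.92,-0.4,0,0,-5.1,85],[-3.4,-2.92,-0.4,0,0,-6.4,85]]}}

```text
time_s: 12.3
position: [0.4957, -0.0589, 0.2807]
tool_rot: [[-0.765, 0.644, -0.003], [0.644, 0.765, -0.0], [0.002, -0.002, -1.0]]
ft_force: [0.9, -0.1, 0.7]
grip_width: 0.0847
```

Run:
```python
from h import *
plan([.493,-.172,.28],184.2)
s,im,d=grab('scene','s4.png'); cv2.imwrite('pics/s4c.png',cv2.resize(im[120:320,150:400],None,fx=3,fy=3)[:,:,::-1])
```

```text
t 12.3 pos [ 0.4957 -0.0589  0.2807] yaw 139.89 F [ 0.9 -0.1  0.7] w 0.0847
shift [-1.42 -1.76  0.02] turn [-0.01 -0.02 -5.54] min rows 4.14
```

View pics/s4c.png

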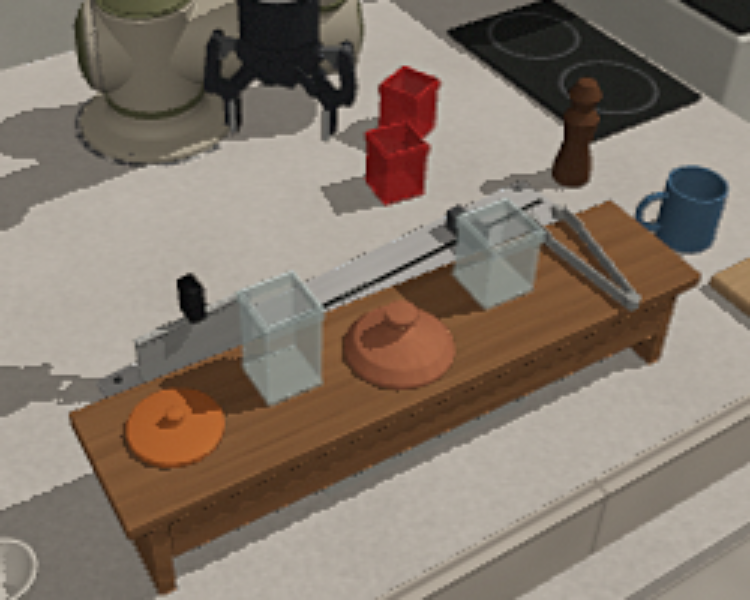

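Both jars stand upright on the shelf, at (283,340) and (497,253), and nothing else has moved. Next is the guard grip at (190,297).

Emit:
{"method": "send_rows", "body": {"targets": [[-0.3,-0.35,0,0,0,-1.2,85],[-0.6,-0.75,0,0,0,-2.4,85],[-0.95,-1.15,0,0,0,-3.6,85],[-1.25,-1.55,0,0,0,-4.8,85],[-1.42,-1.76,0,0,0,-5.54,85]]}}

```text
time_s: 12.98
position: [0.4936, -0.1722, 0.2799]
tool_rot: [[-0.998, -0.07, -0.004], [-0.07, 0.998, -0.0], [0.004, 0.0, -1.0]]
ft_force: [-0.3, -0.3, -0.1]
grip_width: 0.085
```

Run:
```python
from h import *
s,im,d=grab('wrist','w3.png')
W=cloud('wrist',d,s); X,Y,Z=W[...,0],W[...,1],W[...,2]
m=(Z>.12)&(Z<.15)&(X>.44)&(X<.54)&(Y>-.23)&(Y<-.12); p=W[m]
if len(p): print(cv2.minAreaRect(p[:,:2].astype(np.float32)),np.percentile(p,[3,50,97],axis=0).round(3).tolist())
m=(Z>.138)&(Z<.15)&(X>.44)&(X<.54)&(Y>-.23)&(Y<-.12); p=W[m]
if len(p): print(cv2.minAreaRect(p[:,:2].astype(np.float32)))
plan([.493,-.172,.104],184.2)
```

```text
((0.4940357506275177, -0.1713261604309082), (0.02969759702682495, 0.019458843395113945), 4.236666679382324) [[0.479, -0.181, 0.126], [0.492, -0.171, 0.142], [0.508, -0.162, 0.144]]
((0.4941282570362091, -0.17147104442119598), (0.029534490779042244, 0.018760213628411293), 4.236666679382324)
t 13.03 pos [ 0.4936 -0.1732  0.2798] yaw -175.84 F [-0.5 -0.8  0.4] w 0.0849
shift [-0.    0.03  3.52] turn [-0.   -0.03 -0.01] min rows 2.81
```

View pics/w3.png

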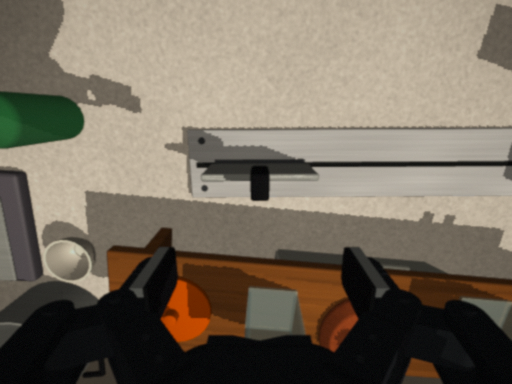

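The wrist view shows the grip at (260,183), centred between the jaws. Measured, it is at (0.494,-0.171) with the track at 4.2°. I'll descend and pinch it.

Emit:
{"method": "send_rows", "body": {"targets": [[0,0.03,1.0,0,0,0,85],[0,0.03,2.2,0,0,0,85],[0,0.03,3.2,0,0,0,85],[0,0.03,3.5,0,0,0,85],[0,0.03,3.5,0,0,0,85]]}}

```text
time_s: 13.65
position: [0.4926, -0.169, 0.1043]
tool_rot: [[-0.998, -0.066, -0.006], [-0.066, 0.998, 0.001], [0.006, 0.002, -1.0]]
ft_force: [0.4, -0.4, 0.7]
grip_width: 0.0851
```

Emit:
{"method": "send_rows", "body": {"targets": [[0,0,0,0,0,0,30],[0,0,0,0,0,0,30],[0,0,0,0,0,0,16],[0,0,0,0,0,0,16],[0,0,0,0,0,0,16]], "grip_force": 40}}

```text
time_s: 14.28
position: [0.4931, -0.1698, 0.1056]
tool_rot: [[-0.998, -0.067, -0.003], [-0.067, 0.998, -0.001], [0.003, -0.001, -1.0]]
ft_force: [-1.2, -0.3, 6.4]
grip_width: 0.0196
```

Run:
```python
from h import *
plan([.494,-.1714,.104],184.2)
for y in(.10,.2,.3):
    a=np.radians(4.24); 
    plan([.494-y*np.sin(a),-.1714+y*np.cos(a),.104],184.24)
```

```text
t 14.28 pos [ 0.4931 -0.1698  0.1056] yaw -176.14 F [-1.2 -0.3  6.4] w 0.0196
shift [-0.02 -0.03  0.03] turn [-0.   -0.02 -0.04] min rows 0.04
t 14.28 pos [ 0.4931 -0.1698  0.1056] yaw -176.14 F [-1.2 -0.3  6.4] w 0.0196
shift [-0.    1.97  0.03] turn [-0.   -0.02 -0.05] min rows 1.57
t 14.28 pos [ 0.4931 -0.1698  0.1056] yaw -176.14 F [-1.2 -0.3  6.4] w 0.0196
shift [0.01 3.97 0.03] turn [-0.   -0.02 -0.05] min rows 3.17
t 14.28 pos [ 0.4931 -0.1698  0.1056] yaw -176.14 F [-1.2 -0.3  6.4] w 0.0196
shift [0.02 5.97 0.03] turn [-0.   -0.02 -0.05] min rows 4.77
```

Emit:
{"method": "send_rows", "body": {"targets": [[0,0.4,0,0,0,0,16],[0,1.0,0,0,0,0,16],[0.01,1.7,0,0,0,0,16],[0.01,2.3,0,0,0,0,16],[0.01,2.6,0,0,0,0,16]]}}

```text
time_s: 14.9
position: [0.4832, -0.039, 0.1056]
tool_rot: [[-0.998, -0.068, -0.004], [-0.068, 0.998, -0.001], [0.004, -0.001, -1.0]]
ft_force: [-4.0, -4.2, 7.1]
grip_width: 0.0194
```

Run:
```python
from h import *
for y in(.25,.3):
    a=np.radians(4.24)
    plan([.494-y*np.sin(a),-.1714+y*np.cos(a),.1055],184.24)
```

```text
t 14.9 pos [ 0.4832 -0.039   0.1056] yaw -176.07 F [-4.  -4.2  7.1] w 0.0194
shift [-0.01  2.34  0.  ] turn [-0.   -0.03 -0.04] min rows 1.87
t 14.9 pos [ 0.4832 -0.039   0.1056] yaw -176.07 F [-4.  -4.2  7.1] w 0.0194
shift [-0.    3.34  0.  ] turn [-0.   -0.03 -0.04] min rows 2.67
```

Emit:
{"method": "send_rows", "body": {"targets": [[0,0.6,0,0,0,0,16],[0,1.3,0,0,0,0,16],[0,2.0,0,0,0,0,16],[0,2.6,0,0,0,0,16],[0,3.0,0,0,0,0,16]]}}

```text
time_s: 15.52
position: [0.472, 0.1107, 0.1056]
tool_rot: [[-0.998, -0.068, -0.007], [-0.068, 0.998, -0.001], [0.007, -0.0, -1.0]]
ft_force: [-8.2, -4.3, 10.5]
grip_width: 0.0191
```

Emit:
{"method": "send_rows", "body": {"targets": [[0,0.1,0,0,0,0,16],[0,0.2,0,0,0,0,16],[0,0.2,0,0,0,0,16]]}}

```text
time_s: 15.9
position: [0.4713, 0.1203, 0.1056]
tool_rot: [[-0.998, -0.068, -0.007], [-0.068, 0.998, 0.0], [0.007, 0.001, -1.0]]
ft_force: [-9.8, 2.0, 10.3]
grip_width: 0.0196
```

Run:
```python
from h import *
plan([.471,.14,.1055],184.24)
s,im,d=grab('side','d5.png'); cv2.imwrite('pics/d5c.png',cv2.resize(im[100:300,100:350],None,fx=3,fy=3)[:,:,::-1])
```

```text
t 15.9 pos [0.4713 0.1203 0.1056] yaw -176.1 F [-9.8  2.  10.3] w 0.0196
shift [-0.02  0.39  0.  ] turn [ 0.01 -0.05 -0.04] min rows 0.31
```

View pics/d5c.png

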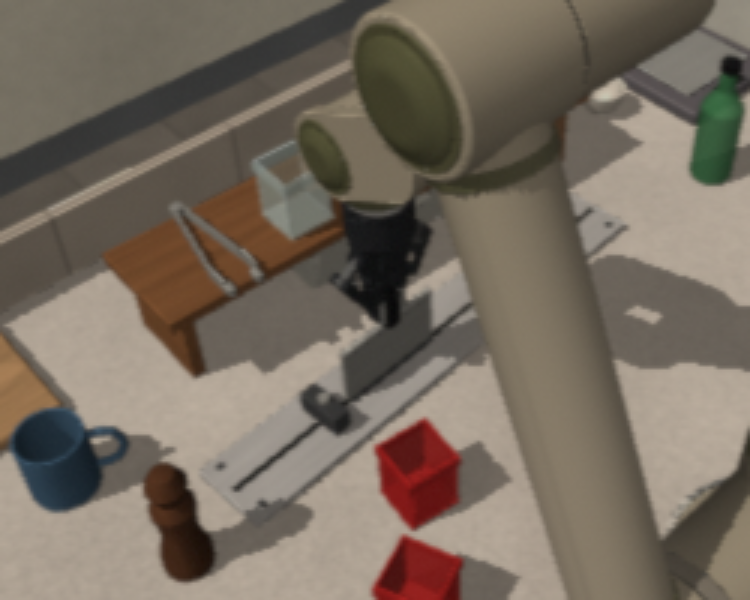

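The clip at (325,408) lies just ahead of the guard's edge at (345,375), and the jars are clear. I'll trim the side load a little and creep on.

Emit:
{"method": "send_rows", "body": {"targets": [[0.02,0.1,-0.01,0,0,0,16],[0.03,0.2,-0.02,0,0,0,16],[0.03,0.3,-0.02,0,0,0,16],[0.03,0.4,-0.02,0,0,0,16]]}}

```text
time_s: 16.45
position: [0.4697, 0.1398, 0.1057]
tool_rot: [[-0.998, -0.067, -0.006], [-0.067, 0.998, -0.0], [0.006, 0.0, -1.0]]
ft_force: [-1.2, -4.4, -6.7]
grip_width: 0.0196
```

Emit:
{"method": "send_rows", "body": {"targets": [[0,0.1,0,0,0,0,16],[0,0.2,0,0,0,0,16],[0,0.2,0,0,0,0,16]]}}

```text
time_s: 16.82
position: [0.469, 0.1503, 0.1057]
tool_rot: [[-0.998, -0.067, -0.006], [-0.067, 0.998, 0.001], [0.005, 0.001, -1.0]]
ft_force: [-2.1, 1.1, -10.6]
grip_width: 0.0197
```

Emit:
{"method": "send_rows", "body": {"targets": [[0.005,0.04,0.005,0,0,0,16],[0.005,0.08,0.01,0,0,0,16],[0.005,0.12,0.01,0,0,0,16],[0.005,0.16,0.01,0,0,0,16]]}}

```text
time_s: 17.32
position: [0.4685, 0.1575, 0.1057]
tool_rot: [[-0.998, -0.067, -0.005], [-0.067, 0.998, -0.0], [0.005, 0.0, -1.0]]
ft_force: [-2.1, -4.2, -7.0]
grip_width: 0.0193
```

Emit:
{"method": "send_rows", "body": {"targets": [[0,0.05,0,0,0,0,16],[0,0.1,0,0,0,0,16],[0,0.15,0,0,0,0,16]]}}

```text
time_s: 17.7
position: [0.4679, 0.1649, 0.1057]
tool_rot: [[-0.998, -0.067, -0.005], [-0.067, 0.998, -0.0], [0.005, -0.0, -1.0]]
ft_force: [-2.8, -4.0, -6.8]
grip_width: 0.0196
```

Emit:
{"method": "send_rows", "body": {"targets": [[0.005,0.05,0,0,0,0,16],[0.005,0.1,0,0,0,0,16],[0.005,0.15,0,0,0,0,16]]}}

```text
time_s: 18.08
position: [0.4674, 0.1716, 0.1057]
tool_rot: [[-0.998, -0.067, -0.005], [-0.067, 0.998, -0.002], [0.005, -0.002, -1.0]]
ft_force: [-2.7, -11.1, -5.7]
grip_width: 0.0194
```

Emit:
{"method": "send_rows", "body": {"targets": [[0.005,0.05,0,0,0,0,16],[0.005,0.1,0,0,0,0,16]]}}

```text
time_s: 18.32
position: [0.4671, 0.1762, 0.1058]
tool_rot: [[-0.998, -0.067, -0.004], [-0.067, 0.998, -0.003], [0.004, -0.002, -1.0]]
ft_force: [-1.3, -14.5, -6.6]
grip_width: 0.0196
```

Resistance rose from 4 N to 11 N and then 14.5 N, so the guard plainly binds, pressed in by roughly 9 mm. I'll hold briefly and not press further.

Emit:
{"method": "send_rows", "body": {"targets": [[0,0,0,0,0,0,16],[0,0,0,0,0,0,16],[0,0,0,0,0,0,16]]}}

```text
time_s: 18.7
position: [0.467, 0.1764, 0.1058]
tool_rot: [[-0.998, -0.067, -0.004], [-0.067, 0.998, -0.002], [0.004, -0.002, -1.0]]
ft_force: [-2.1, -11.3, -7.5]
grip_width: 0.0194
```

Emit:
{"method": "send_rows", "body": {"targets": [[0,-0.15,0,0,0,0,16],[0,-0.3,0,0,0,0,16],[0,-0.45,0,0,0,0,16],[-0.01,-0.6,0,0,0,0,16],[-0.01,-0.6,0,0,0,0,16]]}}

```text
time_s: 19.32
position: [0.4693, 0.1468, 0.1057]
tool_rot: [[-0.998, -0.066, -0.005], [-0.066, 0.998, -0.001], [0.005, -0.0, -1.0]]
ft_force: [-2.5, -3.2, -6.3]
grip_width: 0.019
```

Emit:
{"method": "send_rows", "body": {"targets": [[0,0,0,0,0,0,30],[0,0,0,0,0,0,60],[0,0,0,0,0,0,85],[0,0,0,0,0,0,85]]}}

```text
time_s: 19.82
position: [0.4695, 0.1477, 0.1058]
tool_rot: [[-0.998, -0.067, -0.004], [-0.067, 0.998, 0.0], [0.004, 0.0, -1.0]]
ft_force: [0.4, 0.1, -0.2]
grip_width: 0.082
```

Run:
```python
from h import *
s,im,d=grab('side','d6.png'); cv2.imwrite('pics/d6c.png',cv2.resize(im[100:300,100:350],None,fx=3,fy=3)[:,:,::-1])
plan([.47,.146,.28],184.24)
```

```text
t 19.88 pos [0.4695 0.1476 0.1058] yaw -176.16 F [0.1 0.8 0.3] w 0.0848
shift [ 0.   -0.03 -3.48] turn [ 0.   -0.03 -0.05] min rows 2.79
```

View pics/d6c.png

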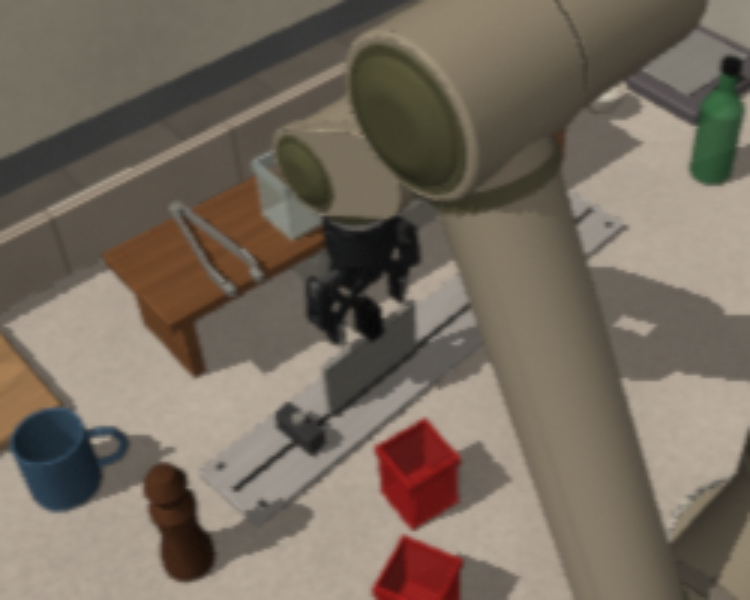

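The guard stands back from the clip at (303,425), with a gap visible at (320,410), and the fingers are open. I'll lift away and measure.

Emit:
{"method": "send_rows", "body": {"targets": [[0,0,-0.6,0,0,0,85],[0,0,-1.7,0,0,0,85],[0,0,-2.8,0,0,0,85],[0,-0.8,-3.6,0,0,0,85],[0,-1.6,-4.0,0,0,0,85]]}}

```text
time_s: 20.5
position: [0.4758, 0.067, 0.308]
tool_rot: [[-0.998, -0.068, -0.001], [-0.068, 0.998, -0.0], [0.001, -0.0, -1.0]]
ft_force: [-0.1, -0.4, -0.9]
grip_width: 0.085
```

Run:
```python
from h import *
a=np.radians(4.24); u=np.array([-np.sin(a),np.cos(a)])
def meas(n):
    s,im,d=grab(n,f'f_{n}.png'); W=cloud(n,d,s); X,Y,Z=W[...,0],W[...,1],W[...,2]
    t=(X-.4742)*u[0]+(Y-.0243)*u[1]; l=(X-.4742)*u[1]-(Y-.0243)*u[0]
    g=(Z>.05)&(Z<.094)&(abs(l)<.02)&(t>-.05)&(t<.32)
    c=(Z>.025)&(Z<.05)&(abs(l)<.04)&(t>.15)&(t<.33)&(abs(l)>.007)
    gr=(Z>.11)&(Z<.15)&(abs(l)<.03)&(t>-.05)&(t<.32)
    for k,m in(('sheet',g),('clip',c),('grip',gr)):
        if m.sum()>5: print(n,k,m.sum(),np.percentile(t[m],[1,3,50,97,99]).round(4))
    for k,z0,z1,y0,y1 in(('tall',.22,.25,-.22,-.09),('short',.2,.23,.05,.17)):
        m=(Z>z0)&(Z<z1)&(X>.58)&(X<.72)&(Y>y0)&(Y<y1)
        if m.sum()>5: print(n,k,m.sum(),np.percentile(W[m],[3,50,97],axis=0).round(3).tolist())
for n in('scene','side','wrist'): meas(n)
print(status.observe()['position'])
im=cv2.imread('pics/f_scene.png');cv2.imwrite('pics/fc.png',cv2.resize(im[120:320,150:400],None,fx=3,fy=3))
```

```text
scene sheet 259 [0.0526 0.0538 0.115  0.1874 0.1908]
scene clip 44 [0.1505 0.1509 0.1989 0.2422 0.2433]
scene grip 86 [0.1107 0.1109 0.1165 0.1317 0.1322]
scene tall 277 [[0.621, -0.178, 0.221], [0.654, -0.15, 0.23], [0.681, -0.12, 0.236]]
scene short 256 [[0.617, 0.075, 0.2], [0.652, 0.107, 0.209], [0.68, 0.139, 0.216]]
side sheet 288 [0.0539 0.0563 0.131  0.1902 0.192 ]
side clip 112 [0.2214 0.2224 0.2367 0.2453 0.2455]
side grip 93 [0.1127 0.1133 0.1263 0.1318 0.132 ]
side short 173 [[0.609, 0.078, 0.2], [0.635, 0.109, 0.208], [0.673, 0.14, 0.213]]
wrist sheet 401 [0.0527 0.0547 0.1104 0.2326 0.2358]
wrist clip 652 [0.2215 0.2216 0.2293 0.2439 0.2446]
wrist grip 649 [0.1123 0.1124 0.1195 0.1309 0.1319]
wrist tall 273 [[0.617, -0.175, 0.221], [0.618, -0.167, 0.23], [0.631, -0.16, 0.236]]
wrist short 1001 [[0.613, 0.078, 0.201], [0.616, 0.11, 0.211], [0.631, 0.14, 0.216]]
[0.47585403 0.06662687 0.30637372]
```

View pics/fc.png

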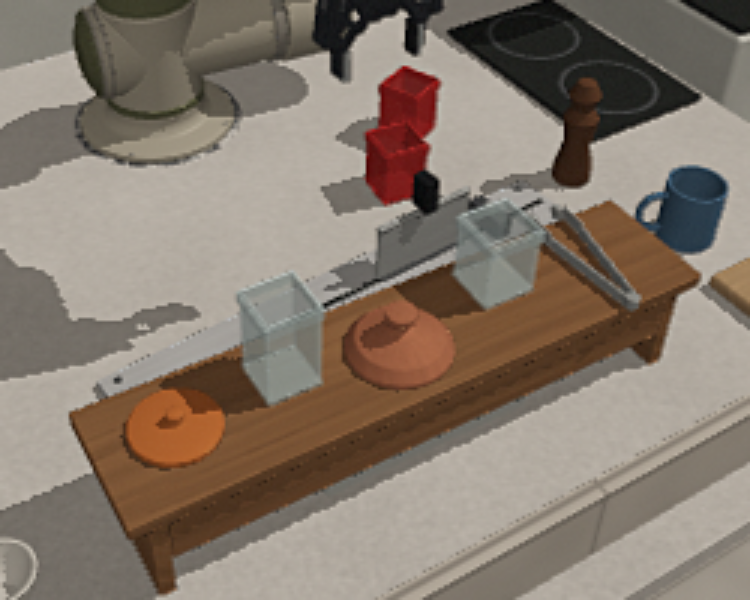

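View pics/f_wrist.png

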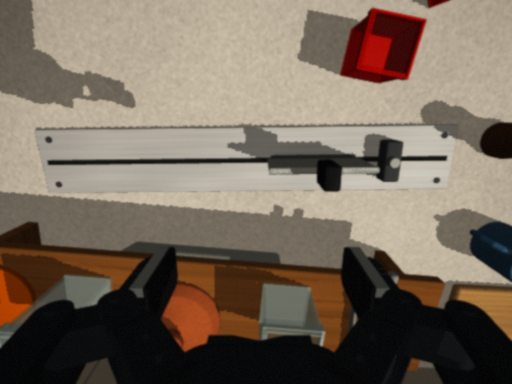

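The gap is about 30 mm: the guard's edge is at 0.192 and the clip's near face at 0.2215 along the track. Both jars stand upright, everything else is in place, and the arm is clear of the scene. I'll hand the job in.

Run:
```python
from rig import env
print(env.close_job())
```

```text
the job is handed in; nothing more can be done
None
```

The job is handed in at about 21 s of the 70 s; no verdict is reported on hand-in.

**What I did**
- **Jars:** I moved the two clear jars onto free gaps on the shelf, the tall one between the orange lid and the olla lid, the short one between the olla lid and the tongs. I left the red look-alikes alone.
- **Guard:** I pinched the black grip and slid the guard until the resistance rose from about 4 N to 11 N and then 14.5 N. I held it there for about 0.4 s, backed off 30 mm and let go.

**Last checks**
- **Gap:** The guard's leading edge is at about 192 mm and the clip's near face at about 221.5 mm along the track, so the gap is about 30 mm.
- **Press depth:** From the forces, the guard was pressed in about 9–10 mm, near the top of the plain-binding range and well short of the 18 mm limit. The shoe itself could not be read.
- **Jars and bystanders:** Both jars looked upright and the tops measured at the right height. By eye, nothing else had shifted; I did not re-measure the bystanders. The gripper was clear.
- **Disagreements:** The scene and side cameras differed by up to about 10 mm in x early on, so I relied on wrist-camera measurements for the grasps. In the last measurement, the scene view's clip and the wrist view's sheet readings were mixed with neighbouring surfaces. I took the gap from the other readings, which agreed.

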